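# Rebuild the key-cutting arbor on the yellow stand

### The arm

A 6-joint arm with a two-finger parallel gripper is mounted at the origin on the work surface. World frame = base frame: x ahead of the robot, y to its left, z up, the work surface at z = 0. Lengths are in mm, angles in degrees, forces in N, time in s.
With the tool pointing down it reaches from about 300 to 850 mm from the base axis. Payload 4.2 kg.
Tool frame: the origin (TCP) lies on the centre line of the jaws, within the pads' length; the fingertips stand 14 mm ahead of it and the grasp point (between the pads) lies 5 mm behind it (env.finger_overhang is the z of the fingertips in the tool frame, in mm); z points along the fingers, y is the line along which they close (so a half turn about z gives the same grasp; the last joint's range is limited). The gripper opens to 91 mm and grips with 3 to 60 N. Pads are 32 mm wide; open, the fingers measure 118 mm over their backs; the gripper's body (76 mm by 178 mm) begins 60 mm behind the grasp point.
Start: joints at [72.823, 18.312, 89.639, -0, 72.044, -1.146], TCP at [158.796, 552.656, 195.376] pointing down, gripper open.
Joint ranges: [-177.97, 177.97], [-48.28, 115.42], [12.27, 149.76], [-77.06, 257.06], [2.81, 150.46], [-146.56, 146.56]. Speed limits (degrees/s): [147.25, 147.25, 180, 180, 180, 180].

### API

Orientations are given as [roll, pitch, yaw] about the fixed x, y, z axes, in that order (R = Rz(yaw) Ry(pitch) Rx(roll)).
In Python, from workcell import sensors, viewer, env gives the robot as it stands. The module is installed in compiled form; this text tells all that it offers.
- The arm moves only by the tool step_arm, never from a script. Its argument "plan" is one flat list of numbers, 6 for each row, row after row: the shift along the tool's x, y, z in cm, then the turn, a rotation vector about the tool's x, y, z in rad. In form: [x, y, z, wx, wy, wz, x, y, z, wx, wy, wz, ...]. A call has 1 to 5 rows; each row shifts and turns the commanded pose from where the row before left it, along the tool's axes as they then stand; what a row does not reach is not made up. A row lasts 1/12 s, in which the tool goes at most 41.7 mm and 7.16 degrees, less where a joint would pass 70% of its speed; a pose out of reach is approached as far as the arm can. A call is refused whole if a number of a shift passes 4.17 or a number of a turn 0.125, either way. A call with a gripper value outside its range is refused whole. "hand" is the finger opening in cm, from 0 to 9.12, set as the call begins (left out, the last holds). The fingers move at their own pace and stop on an object; "newtons" is the grip in N (left out, the last holds). Time passes only in rows, so rows that do not move let the fingers close. It gives the time, the measured TCP pose, the force, the opening and the grip force at its end, in the units of the state.
- sensors.state(): the state, without advancing time (a new reading comes with each control period).
- viewer.grab_frame(name): name is "scene" or "side" or "wrist"; returns a dict with "img" (400x640x3 uint8, red, green, blue), "fx", "fy", "cx", "cy" (pixels), "position" and "attitude" of the camera in the world. Camera axes: x right, y down, z forward; pixel columns grow to the right and rows downward; lengths in mm; the calibration is good to about 2 mm. A picture is of the moment at which its call begins. There is no depth.
- env.job_done(): hands the job in; it is judged then, once.
Trained networks look in a picture, given as the dict that the camera call returned (one of the last four; its "shot" number tells which), for a name from the list of things; names that differ only in an ending like _2 or _b are one class to them, and where a whole thing is asked for, a point or a joint stands for the part that bears it (a point fixed in the world has none). Each returns a list of dicts, best first, with "score" (0 to 1); they miss things now and then, are a little off and sometimes report something else, mostly with a low value. They report only what shows in the picture. A call takes as long as a camera call. They do not tell look-alikes from the thing itself.
- viewer.boxes_of(name, picture): "location" ([column, row] in pixels, amid what is visible of it).
- viewer.pinpoint(name, picture): "location" ([column, row] in pixels: a listed point, or the origin of a listed thing).
The state is a dict: "time_s": time; "qpos": joint angles; "qvel": joint speeds; "effort": joint torques, N m; "ee_pos": TCP position; "ee_rot": TCP orientation; "force": force on the tool from outside, world axes, zero at the start; "torque": the same for the moment, N m; "gripper_width": finger opening in mm; "gripper_force": force on a finger pad.
Only numpy, scipy, OpenCV 4.12 (cv2) and the standard library are available. Lean on these libraries where they do the work, as an engineer would, in place of code of your own. Each camera call takes 0.05 s, during which the arm holds its last target. There are 200 camera calls.

### The job

Put the cutter set back together on the post of the yellow stand: first the black flange at the bottom, then the toothed steel cutter, then the brass sleeve, and the red knob on top, each slipped over the post and lying flat on the one below. Leave the blue stand empty, and leave the white wheel, the padlock, the lock cylinder and the screwdriver where they lie.

Things in the scene. Friction and masses are not known exactly. Their poses are not given: they have to be found in the camera images.
- flange: Black flange ring, 48 mm outer diameter, 10 mm high, plain round through-hole of 20 mm. Origin at the centre of its underside, z up; it lies flat on the counter at the start. About 100 g.
- cutter: Bright steel key-cutting wheel with fine teeth on its rim, 60 mm over the teeth, 8 mm high, round through-hole of 20 mm. Origin at the centre of its underside, z up; it lies flat on the counter at the start. About 140 g; may be gripped by its rim.
- sleeve: Small brass spacer sleeve (a ring), 34 mm outer diameter, 10 mm high, round through-hole of 20 mm. Origin at the centre of its underside, z up; it lies flat on the counter at the start. About 50 g.
- knob: Red round fluted clamp knob, 41 mm outer diameter, 24 mm high, closed on top (with a small dark disc), with a plain round hole of 20 mm, 15 mm deep, in its underside; it lies with the hole down and just slips over the post, no turning needed. Origin at the centre of its underside, z up; it lies flat on the counter at the start. About 60 g.
- stand_yellow: The stand to be built on: a square yellow plate, 84 x 84 mm and 10 mm thick, with an upright steel post 12 mm in diameter in its middle, its top 50 mm above the counter, the uppermost 6 mm tapering to 5 mm. Fixed. Origin at the centre of the plate's underside, on the post's axis. Parts have 4 mm of play all round on the post.
- stand_blue: A second stand, the same but with a blue plate, to be left empty: an upright steel post 12 mm in diameter in its middle, its top 50 mm above the counter, the uppermost 6 mm tapering to 5 mm. Fixed. Origin at the centre of the plate's underside, on the post's axis.
- deburr_wheel: White nylon deburring wheel with fine teeth, 58 mm in diameter, 12 mm high, with a 20 mm hole, lying flat and loose. Not wanted. Origin at the centre of its underside.
- padlock: Padlock lying flat and loose: aluminium body 36 x 46 mm, 20 mm high, from the origin 36 mm to its +x, and a steel shackle reaching 33 mm to its -x. Not wanted. Origin on the counter, in the middle of the body's shackle edge.
- lock_cylinder: Pale metal profile lock cylinder standing loose on its flat foot, 60 mm long along its x, 20 mm wide, 32 mm high. Not wanted. Origin at the centre of its underside.
- screwdriver: Screwdriver with an orange handle, 170 mm long along its x (handle to -x), 26 mm high, lying loose on the counter's far side. Not wanted. Origin on the counter, at the middle of its length.
Not all that is in view belongs to the job. Of the things that look like the flange, take the one that is farthest from the robot's base at the start. Of the things shaped like the knob, the red one is meant.

How it is judged:
By the outcome, as a careful person would: the job done as asked, in the order asked, and still so for the second after the job is handed in, with the robot touching nothing.
It also fails if it takes over 104 s, if anything falls off the work surface, if the arm or the gripper's body presses on something with over 40 N, if the wrist force passes 120 N, or if a joint passes its speed limit or range.

## Working session

There is one attempt and no reset: what is moved stays moved. The work goes in short steps, Python scripts to look and compute and a tool call to move; the robot and the scene stay as the last step left them, time stands still between calls to the robot, and variables do not carry over. Pictures are saved under pics/ and viewed, at most 14 in all, crops included, and the job is handed in when it is done.

Besides the shell and the picture viewer there is one more tool, called after "Call:" by a JSON object that holds its "name" and its "arguments", one argument or row to a line. step_arm: Moves the arm, as the interface text tells. Its arguments: {"type":"object","properties":{"plan":{"type":"array","items":{"type":"number"}},"hand":{"type":"number"},"newtons":{"type":"number"}},"required":["plan"]}

```bash
mkdir -p pics
cat > h.py <<'E'
import numpy as np, cv2
from scipy.spatial.transform import Rotation as R
from workcell import sensors, viewer, env
def rot(a):
    a=np.array(a,float)
    if a.shape==(3,3): return a
    if a.size==4: return R.from_quat(a).as_matrix()
    return R.from_euler('xyz',a,degrees=True).as_matrix()
def world(p,uv,z):
    d=rot(p['attitude'])@np.array([(uv[0]-p['cx'])/p['fx'],(uv[1]-p['cy'])/p['fy'],1])
    o=np.array(p['position']); return o+d*(z-o[2])/d[2]
def save(p,n,crop=None,s=1):
    im=cv2.cvtColor(p['img'],cv2.COLOR_RGB2BGR)
    if crop: x0,y0,x1,y1=crop; im=im[y0:y1,x0:x1]
    cv2.imwrite('pics/'+n,cv2.resize(im,None,fx=s,fy=s,interpolation=cv2.INTER_CUBIC))
E
python3 - <<'E'
from h import *
print(sensors.state())
for c in ['scene','side']:
    p=viewer.grab_frame(c); save(p,c+'1.png',s=1.25); print(c,p['position'],p['attitude'],p['fx'])
    for n in ['flange','cutter','sleeve','knob','stand_yellow','stand_blue','deburr_wheel','padlock','lock_cylinder','screwdriver']:
        for d in viewer.pinpoint(n,p)[:4]:
            if d['score']>.2: print(n,np.round(d['location']),round(d['score'],2),world(p,d['location'],0).round()[:2])
E
```

```text
{'time_s': 0.0, 'qpos': array([ 7.28216420e+01,  1.83503184e+01,  8.97065646e+01, -2.52532041e-04,
        7.20440235e+01, -1.14687709e+00]), 'qvel': array([ 0.05512507, -0.08080995, -0.06599373, -0.01278545,  0.01884283,
       -0.00312129]), 'effort': array([-1.02901853e-03, -4.12441242e+01, -2.31963587e+01,  7.23328209e-02,
        4.58930223e-02, -1.67340440e-04]), 'ee_pos': array([158.64462269, 552.11629249, 194.53250129]), 'ee_rot': array([-1.79899109e+02, -1.77963935e-03,  1.63968596e+02]), 'force': array([ 0.90677204,  0.43410304, -0.36175416]), 'torque': array([ 0.06172461, -0.02218897,  0.02189542]), 'gripper_force': 0.0, 'gripper_width': 91.22227985869162}
scene [1551.64549992 -384.7534378   961.47745779] [-1.31645953e+02 -9.01579864e-04  6.93770627e+01] 489.3869511429373
flange [407. 162.] 0.44 [432. 356.]
flange [396. 149.] 0.42 [348. 356.]
flange [367. 157.] 0.41 [359. 243.]
cutter [190. 216.] 0.48 [ 443. -360.]
sleeve [256. 202.] 0.66 [ 451. -165.]
knob [342. 185.] 0.51 [465. 109.]
stand_yellow [434. 198.] 0.69 [623. 344.]
stand_blue [307. 184.] 0.66 [420.   7.]
deburr_wheel [386. 203.] 0.66 [589. 197.]
padlock [265. 233.] 0.84 [ 587. -175.]
lock_cylinder [203. 252.] 0.6 [ 598. -351.]
lock_cylinder [390. 201.] 0.37 [588. 211.]
screwdriver [332. 261.] 0.72 [749. -40.]
side [502.77291204 699.08850158 851.17886092] [-139.76277325    0.25661534 -176.68617598] 480.45164547800846
flange [416. 350.] 0.95 [346. 342.]
flange [370. 354.] 0.78 [431. 352.]
flange [367. 203.] 0.7 [432.   1.]
cutter [361. 102.] 0.72 [ 445. -363.]
sleeve [358. 154.] 0.48 [ 452. -158.]
knob [357. 274.] 0.95 [455. 189.]
knob [347. 237.] 0.58 [476.  97.]
stand_yellow [266. 351.] 0.72 [620. 359.]
stand_blue [367. 201.] 0.8 [433.  -7.]
deburr_wheel [291. 276.] 0.75 [587. 200.]
padlock [306. 148.] 0.87 [ 584. -170.]
lock_cylinder [304.  97.] 0.45 [ 604. -375.]
screwdriver [230. 186.] 0.82 [753. -35.]
```

View pics/scene1.png

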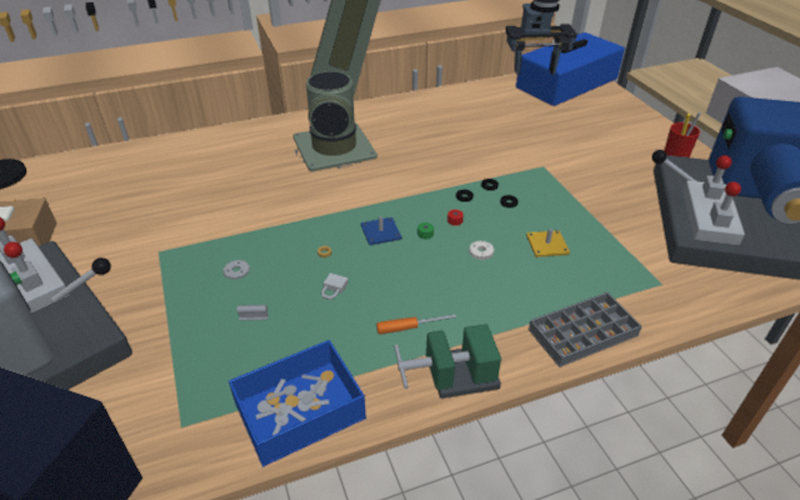

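View pics/side1.png

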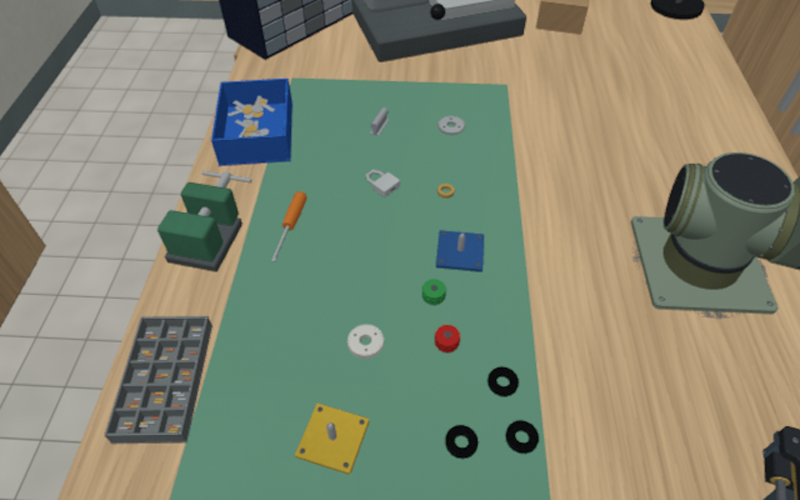

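Look-alikes, in side-picture pixels (800 wide):
- Black rings at (461,441), (522,436) and (503,381). Their distances from the base are 557, 493 and 433 mm, so I take (461,441).
- Red knob at (447,338). The green one at (433,291) is not wanted.
- Steel cutter at (451,125), with the white wheel at (366,340).
- Yellow stand at (332,437), with the blue stand at (460,250).

I'll check the choice in a crop and start moving.

```bash
python3 - <<'E'
from h import *
p=viewer.grab_frame('side'); save(p,'crop.png',(230,180,450,400),2.5)
E
cat >> h.py <<'E'
def go(x,y,z,yaw=None):
    s=sensors.state(); M=rot(s['ee_rot']); d=M.T@(np.array([x,y,z])-s['ee_pos'])/10
    print('t',round(s['time_s'],1),'tcp',s['ee_pos'].round(1),s['ee_rot'].round(1),'tool cm',d.round(2),'rows',(np.linalg.norm(d)/4.1).round(1))
def look(name,zpl,n,near,img=None,crop=None,s=1,cam='wrist'):
    p=viewer.grab_frame(cam)
    for d in viewer.pinpoint(name,p)[:4]:
        print(name,np.round(d['location'],1),round(d['score'],2),world(p,d['location'],zpl).round(1)[:2])
    if img: save(p,img,crop,s)
    return p
E
```

```text
(no output)
```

Call:
{"name": "step_arm", "arguments": {
  "plan": [-3.17,-1.165,0.85,0,0,0,-3.17,-1.165,0.85,0,0,0,-3.17,-1.165,0.85,0,0,0,-3.17,-1.165,0.85,0,0,0,-3.17,-1.165,0.85,0,0,0]
}}

```text
time_s: 1.57
ee_pos: [296.0, 451.9, 152.6]
ee_rot: [180.0, 0.0, 164.0]
force: [1.6, 0.2, -0.0]
gripper_width: 91.0
gripper_force: 0.0
```

View pics/crop.png

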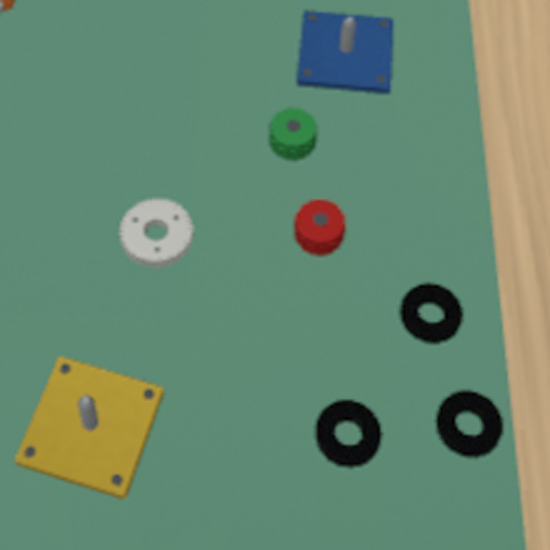

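The crop shows three alike rings, with the one at crop (348,433) farthest from the base. The red knob at (320,226) and the yellow stand at (90,425) are as expected.

Call:
{"name": "step_arm", "arguments": {
  "plan": [-3.17,-1.165,0.85,0,0,0,-3.17,-1.165,0.85,0,0,0,-3.17,-1.165,0.85,0,0,0,-3.17,-1.165,0.85,0,0,0,-3.17,-1.165,0.85,0,0,0]
}}

```text
time_s: 1.98
ee_pos: [432.5, 352.1, 110.1]
ee_rot: [180.0, 0.0, 164.0]
force: [0.5, 0.1, -0.1]
gripper_width: 91.0
gripper_force: 0.0
```

Run:
```python
from h import *
p=look('flange',0,0,0,'w1.png'); go(431,354,16)
for d in viewer.pinpoint('stand_yellow',p)[:2]: print('st',d['location'],d['score'],world(p,d['location'],0))
```

```text
flange [205.  153.1] 0.98 [364.8 254.1]
flange [283.9 105.6] 0.75 [344.  341.2]
flange [323.6 191.9] 0.67 [433.9 353.9]
t 2.1 tcp [434.1 350.1 109. ] [-179.9    0.   163.7] tool cm [0.41 0.31 9.3 ] rows 2.3
st [374.6, 336.4] 0.87 [616.58103332 363.23094934   0.        ]
```

View pics/w1.png

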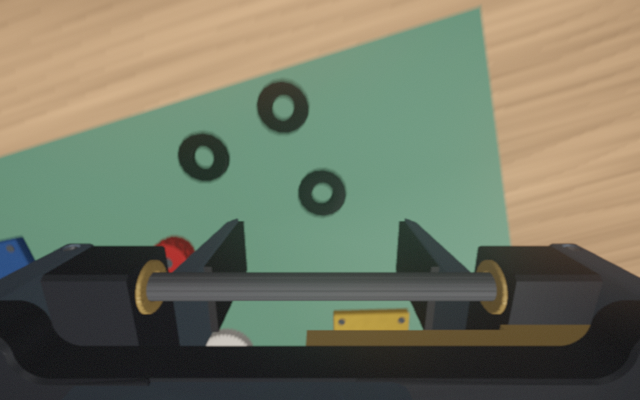

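The wrist view shows the wanted ring at (323,192), between the fingers and slightly ahead as expected. Its position agrees with the earlier estimate, so I descend and grip.

Call:
{"name": "step_arm", "arguments": {
  "plan": [-0.12,0.12,3.4,0,0,0,0,0,3.4,0,0,0,0,0,1.8,0,0,0,0,0,0.8,0,0,0,0,0,0,0,0,0]
}}

```text
time_s: 2.55
ee_pos: [431.1, 354.0, 15.0]
ee_rot: [-179.9, -0.1, 164.0]
force: [0.1, 0.8, 0.9]
gripper_width: 91.3
gripper_force: 0.0
```

Call:
{"name": "step_arm", "arguments": {
  "plan": [0,0,0,0,0,0,0,0,0,0,0,0,0,0,0,0,0,0,0,0,0,0,0,0,0,0,0,0,0,0],
  "hand": 4.2,
  "newtons": 25
}}

```text
time_s: 2.97
ee_pos: [433.2, 354.4, 17.3]
ee_rot: [179.9, 0.1, 164.0]
force: [0.2, 0.1, 1.2]
gripper_width: 60.5
gripper_force: 0.0
```

Run:
```python
from h import *
s=sensors.state();print(s['gripper_width'],s['gripper_force'],s['ee_pos'])
for c in ['scene','side']:
    p=viewer.grab_frame(c)
    for n,z in [('stand_yellow',0)]:
        for d in viewer.pinpoint(n,p)[:1]: print(c,n,d['location'],world(p,d['location'],z).round(1))
p=viewer.grab_frame('side')
save(p,'post.png',(210,290,440,400),3)
```

```text
60.50980152987529 0.0 [433.23326097 354.36793573  17.32242087]
scene stand_yellow [434.0, 198.1] [621.8 344.    0. ]
side stand_yellow [264.7, 350.7] [621.6 357.9   0. ]
```

View pics/post.png

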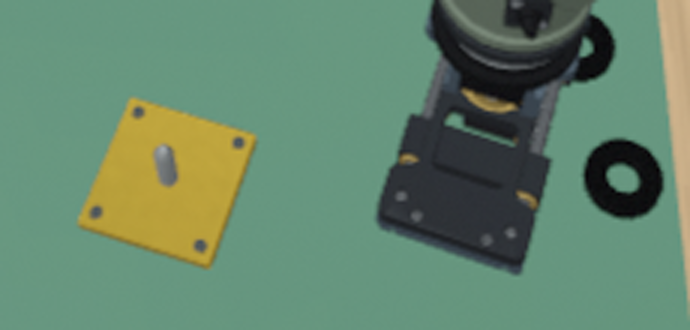

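The picture shows the yellow plate clearly, with its post tip near crop (162,149). I finish the grip and refine the post position from the plate's outline.

Call:
{"name": "step_arm", "arguments": {
  "plan": [0,0,0,0,0,0,0,0,0,0,0,0,0,0,0,0,0,0,0,0,0,0,0,0,0,0,0,0,0,0]
}}

```text
time_s: 3.63
ee_pos: [432.7, 353.9, 16.3]
ee_rot: [-180.0, -0.0, 164.0]
force: [-0.7, -0.2, 0.4]
gripper_width: 42.0
gripper_force: 0.0
```

Run:
```python
from h import *
for c in ['scene','side']:
    p=viewer.grab_frame(c)
    h=cv2.cvtColor(p['img'],cv2.COLOR_RGB2HSV)
    m=cv2.inRange(h,(18,120,90),(32,255,255))
    n,l,st,ce=cv2.connectedComponentsWithStats(m)
    i=1+np.argmin(np.linalg.norm(ce[1:]-{'scene':(435,193),'side':(264,350)}[c],axis=1)); print(st[i])
    hull=cv2.convexHull(np.argwhere(l==i)[:,::-1].astype(np.int32))[:,0]
    W=np.array([world(p,u,10)[:2] for u in hull]); r=cv2.minAreaRect(W.astype(np.float32)); print(c,r)
p['cx'];print('tip side',world(p,(264,340),49))
go(620,350,16)
```

```text
[422 185  34  20 475]
scene ((619.5218505859375, 356.2794494628906), (83.61994934082031, 88.4862060546875), 75.9029312133789)
[ 236  323   59   56 1969]
side ((618.3134155273438, 359.6303405761719), (84.02249908447266, 83.55479431152344), 75.80976867675781)
tip side [618.4237137  358.55897525  49.        ]
t 3.7 tcp [432.8 354.   16.3] [180.  -0. 164.] tool cm [-18.11   4.79   0.03] rows 4.6
```

The fingers closed to 42 mm with no force, so the ring isn't held. I look.

Run:
```python
from h import *
a=viewer.grab_frame('wrist'); look('flange',0,0,0); look('flange',0,0,0,cam='side')
b=viewer.grab_frame('scene')
i=np.vstack([cv2.resize(a['img'][120:400,140:500],(720,560))[:300],cv2.resize(b['img'][110:180,340:500],(720,300),interpolation=2)])
cv2.imwrite('pics/miss.png',i[:,:,::-1])
```

```text
flange [320.3 223.9] 0.91 [432.4 353.1]
flange [154.  176.9] 0.71 [368.4 253.8]
flange [263.6 105.2] 0.58 [344.9 340.7]
flange [415.5 351.9] 0.69 [347.9 344.8]
flange [399.4 304.3] 0.66 [372.1 251.2]
```

View pics/miss.png

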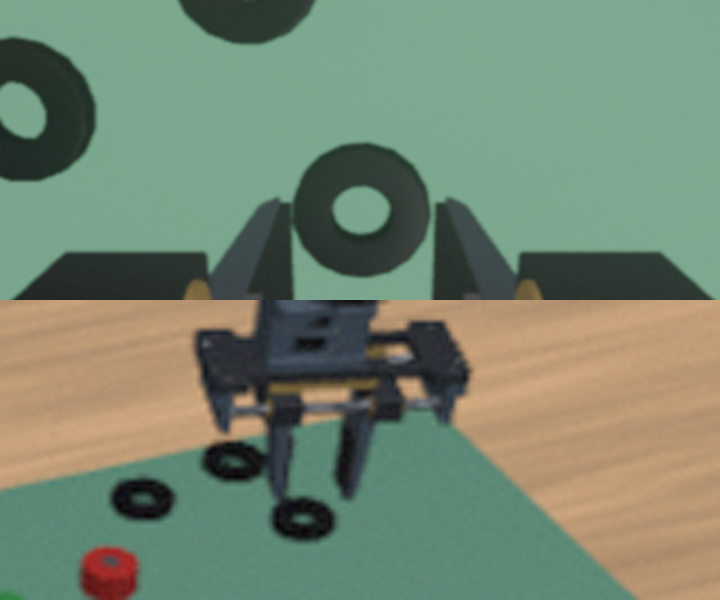

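The wrist view shows the ring at (320,224) below the fingertips, with the fingers apparently above it. I check the overhang and the camera height.

Run:
```python
from h import *
p=viewer.grab_frame('wrist'); print(env.finger_overhang,p['position'],p['attitude'],p['fx'])
s=sensors.state(); M=rot(s['ee_rot']); A=rot(p['attitude'])
def proj(w):
    c=A.T@(np.array(w)-p['position']); return (p['fx']*c[0]/c[2]+p['cx'],p['fy']*c[1]/c[2]+p['cy'])
for z in (-19,-5,0,14): print(z,[np.round(proj(s['ee_pos']+M@np.array([0,y,z])),0) for y in(-21,21)])
for x in(0,10,20):print([np.round(proj([433+x,354,zz])) for zz in (0,10)])
```

```text
14.0 [358.72674264 374.92189933 205.41584149] [1.64019574e+02 2.64697119e-02 7.39447534e+01] 307.7839744183616
-19 [array([287., 245.]), array([357., 245.])]
-5 [array([289., 236.]), array([354., 236.])]
0 [array([290., 233.]), array([354., 233.])]
14 [array([292., 225.]), array([352., 225.])]
[array([322., 224.]), array([322., 230.])]
[array([326., 237.]), array([326., 243.])]
[array([329., 249.]), array([330., 255.])]
```

By projection, the tips look about 25 mm higher than stated. I reopen and feel downward, watching the force.

Call:
{"name": "step_arm", "arguments": {
  "plan": [0,0,0,0,0,0,0,0,0,0,0,0,0,0,0,0,0,0,0,0,0,0,0,0,0,0,0,0,0,0],
  "hand": 7.5
}}

```text
time_s: 4.5
ee_pos: [432.8, 354.0, 16.4]
ee_rot: [180.0, -0.0, 164.0]
force: [0.3, 0.6, 0.5]
gripper_width: 72.3
gripper_force: 0.0
```

Call:
{"name": "step_arm", "arguments": {
  "plan": [0,0,0.2,0,0,0,0,0,0.2,0,0,0,0,0,0.2,0,0,0,0,0,0,0,0,0]
}}

```text
time_s: 4.83
ee_pos: [432.5, 353.7, 9.8]
ee_rot: [-180.0, -0.0, 164.0]
force: [-0.7, 0.1, 0.2]
gripper_width: 75.0
gripper_force: 0.0
```

Run:
```python
from h import *
s=sensors.state(); print(s['ee_pos'],s['force'],s['gripper_width'])
a=viewer.grab_frame('wrist'); b=viewer.grab_frame('side'); c=viewer.grab_frame('scene')
i=np.hstack([cv2.resize(b['img'][290:400,320:440],(400,367)),cv2.resize(c['img'][110:180,360:440],(400,367),interpolation=2)])
cv2.imwrite('pics/miss2.png',i[:,:,::-1])
```

```text
[432.47352158 353.73085882   9.80076073] [-0.66072154  0.13892143  0.18721741] 75.04453520728246
```

View pics/miss2.png

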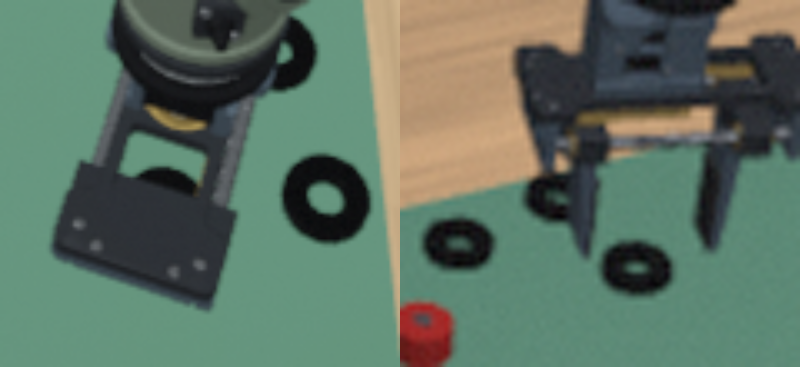

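There's no contact even with the tips nominally below the counter, so the z scale really is off. The scene view (right half) shows the tips at about (585,250) and (710,248), still some 15 mm above the ring. I keep descending.

Call:
{"name": "step_arm", "arguments": {
  "plan": [0,0,0.3,0,0,0,0,0,0.3,0,0,0,0,0,0.2,0,0,0,0,0,0,0,0,0]
}}

```text
time_s: 5.32
ee_pos: [432.4, 353.7, 1.7]
ee_rot: [-179.9, -0.0, 164.0]
force: [0.2, 0.4, -0.3]
gripper_width: 75.1
gripper_force: 0.0
```

Call:
{"name": "step_arm", "arguments": {
  "plan": [0,0,0.2,0,0,0,0,0,0.2,0,0,0,0,0,0,0,0,0]
}}

```text
time_s: 5.57
ee_pos: [432.6, 353.8, -2.0]
ee_rot: [-180.0, -0.0, 164.0]
force: [-0.3, 0.3, 0.9]
gripper_width: 74.9
gripper_force: 0.0
```

Call:
{"name": "step_arm", "arguments": {
  "plan": [0,0,0.2,0,0,0,0,0,0,0,0,0]
}}

```text
time_s: 5.73
ee_pos: [432.7, 353.9, -3.9]
ee_rot: [-180.0, -0.0, 164.0]
force: [-0.5, -0.4, 0.2]
gripper_width: 75.2
gripper_force: 0.0
```

Call:
{"name": "step_arm", "arguments": {
  "plan": [0,0,0.2,0,0,0,0,0,0,0,0,0]
}}

```text
time_s: 5.9
ee_pos: [432.7, 353.9, -5.9]
ee_rot: [-180.0, -0.0, 164.0]
force: [-0.0, 0.1, -0.0]
gripper_width: 75.1
gripper_force: 0.0
```

Call:
{"name": "step_arm", "arguments": {
  "plan": [0,0,0.2,0,0,0,0,0,0,0,0,0]
}}

```text
time_s: 6.07
ee_pos: [432.6, 353.9, -7.9]
ee_rot: [-180.0, -0.0, 164.0]
force: [-1.0, -0.1, -0.2]
gripper_width: 74.7
gripper_force: 0.0
```

Call:
{"name": "step_arm", "arguments": {
  "plan": [0,0,0.15,0,0,0,0,0,0,0,0,0]
}}

```text
time_s: 6.23
ee_pos: [432.7, 353.9, -9.4]
ee_rot: [-180.0, -0.0, 164.0]
force: [0.4, -0.8, -0.3]
gripper_width: 74.9
gripper_force: 0.0
```

Run:
```python
from h import *
s=sensors.state(); print(s['ee_pos'],s['force'],s['gripper_width'])
a=viewer.grab_frame('wrist'); c=viewer.grab_frame('scene')
i=np.hstack([cv2.resize(a['img'][160:300,220:420],(400,280)),cv2.resize(c['img'][110:180,360:440],(400,367),interpolation=2)[:280]])
cv2.imwrite('pics/miss3.png',i[:,:,::-1])
```

```text
[432.66243438 353.9114974   -9.36875138] [ 0.38253607 -0.80343724 -0.33339966] 74.8690646642228
```

View pics/miss3.png

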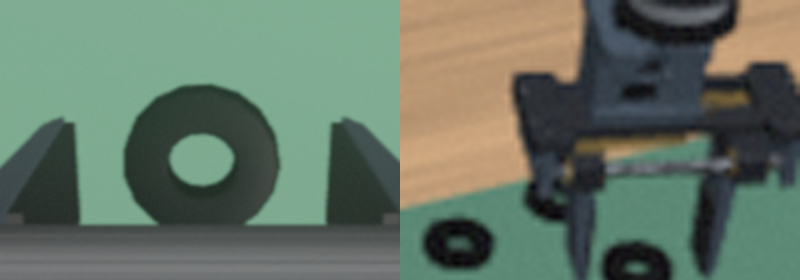

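The tips are now level with the ring, which is centred between the pads: wrist crop ring at (200,158), scene tips at (580,278) and (705,277). I close here.

Call:
{"name": "step_arm", "arguments": {
  "plan": [0,0,0,0,0,0,0,0,0,0,0,0,0,0,0,0,0,0,0,0,0,0,0,0,0,0,0,0,0,0],
  "hand": 4.2,
  "newtons": 25
}}

```text
time_s: 6.75
ee_pos: [432.8, 354.0, -8.9]
ee_rot: [180.0, 0.0, 164.0]
force: [-1.5, -2.0, 11.9]
gripper_width: 44.3
gripper_force: 6.2
```

Call:
{"name": "step_arm", "arguments": {
  "plan": [0,0,0,0,0,0,0,0,-0.2,0,0,0]
}}

```text
time_s: 6.92
ee_pos: [432.8, 354.0, -7.0]
ee_rot: [180.0, 0.0, 164.0]
force: [0.5, 0.8, 0.4]
gripper_width: 41.9
gripper_force: 0.0
```

The fingers slid off the ring's upper edge, so they need to go about 7 mm lower.

Call:
{"name": "step_arm", "arguments": {
  "plan": [0,0,-0.6,0,0,0,0,0,0,0,0,0,0,0,0,0,0,0,0,0,0,0,0,0,0,0,0,0,0,0],
  "hand": 7.5
}}

```text
time_s: 7.33
ee_pos: [432.7, 353.9, -1.3]
ee_rot: [-180.0, -0.0, 164.0]
force: [0.7, -0.8, 0.2]
gripper_width: 72.2
gripper_force: 0.0
```

Call:
{"name": "step_arm", "arguments": {
  "plan": [0,0,0.6,0,0,0,0,0,0.5,0,0,0,0,0,0.2,0,0,0,0,0,0,0,0,0]
}}

```text
time_s: 7.67
ee_pos: [432.1, 353.5, -15.2]
ee_rot: [-179.9, -0.1, 164.0]
force: [-0.7, -0.2, -0.1]
gripper_width: 75.4
gripper_force: 0.0
```

Call:
{"name": "step_arm", "arguments": {
  "plan": [0,0,0.15,0,0,0,0,0,0,0,0,0]
}}

```text
time_s: 7.83
ee_pos: [432.7, 353.9, -15.9]
ee_rot: [-180.0, -0.0, 164.0]
force: [0.1, -0.1, -0.4]
gripper_width: 75.2
gripper_force: 0.0
```

Run:
```python
from h import *
look('flange',0,0,0); s=sensors.state(); print(s['ee_pos'],s['force'])
```

```text
flange [321.5 240.2] 0.89 [431.1 354.2]
flange [122.6 186. ] 0.81 [366.8 253.1]
flange [246.7 103.8] 0.67 [343.8 337.5]
[432.84622857 354.0388777  -15.59301383] [ 0.37691136 -0.73394269 -0.14636684]
```

Call:
{"name": "step_arm", "arguments": {
  "plan": [0,0,0,0,0,0,0,0,0,0,0,0,0,0,0,0,0,0,0,0,0,0,0,0,0,0,0,0,0,0],
  "hand": 4.2
}}

```text
time_s: 8.35
ee_pos: [432.8, 354.0, -15.5]
ee_rot: [180.0, 0.0, 164.0]
force: [-0.2, 0.3, 1.0]
gripper_width: 46.5
gripper_force: 25.0
```

Call:
{"name": "step_arm", "arguments": {
  "plan": [0,0,0,0,0,0,0,0,0,0,0,0,0,0,-0.5,0,0,0]
}}

```text
time_s: 8.6
ee_pos: [432.1, 353.5, -11.4]
ee_rot: [-179.9, -0.1, 164.0]
force: [0.4, 0.4, -1.5]
gripper_width: 46.7
gripper_force: 25.0
```

Gripped, reading 46.5 mm at 25 N. With the part's underside at TCP+15.5, I lift and carry it to the stand.

Call:
{"name": "step_arm", "arguments": {
  "plan": [0,0,-2.5,0,0,0,0,0,-3.0,0,0,0,-2.5,0.8,-1.5,0,0,0,-3.5,1.1,-0.5,0,0,0,-3.6,1.15,0,0,0,0]
}}

```text
time_s: 9.02
ee_pos: [534.9, 357.6, 67.3]
ee_rot: [179.8, 0.1, 164.0]
force: [0.5, 0.1, -1.3]
gripper_width: 46.8
gripper_force: 25.0
```

Call:
{"name": "step_arm", "arguments": {
  "plan": [-3.6,1.15,0,0,0,0,-3,0.95,0,0,0,0,-1.54,0.46,0,0,0,0,0,0,0,0,0,0,0,0,0,0,0,0]
}}

```text
time_s: 9.43
ee_pos: [618.6, 358.4, 63.6]
ee_rot: [-179.9, -0.1, 163.9]
force: [0.2, -0.1, -1.6]
gripper_width: 47.1
gripper_force: 25.0
```

Run:
```python
from h import *
p=look('stand_yellow',0,0,0,'w2.png')
p=look('flange',60,0,0,cam='side');go(618.5,359,50);s=sensors.state();print(s['gripper_width'],s['gripper_force'])
i=np.hstack([cv2.resize(p['img'][270:400,190:340],(400,347)),cv2.resize(viewer.grab_frame('scene')['img'][140:220,390:482],(400,347),interpolation=2)])
cv2.imwrite('pics/pl.png',i[:,:,::-1])
```

```text
stand_yellow [322.9 205.2] 0.86 [619.2 359.3]
flange [413.5 352.1] 0.74 [362.2 370.3]
flange [261.6 332.3] 0.59 [622.8 349.6]
t 9.6 tcp [617.2 359.   64.5] [-1.80e+02 -1.00e-01  1.64e+02] tool cm [-0.12  0.03  1.45] rows 0.4
46.60798466977106 24.99987517017871
```

View pics/w2.png

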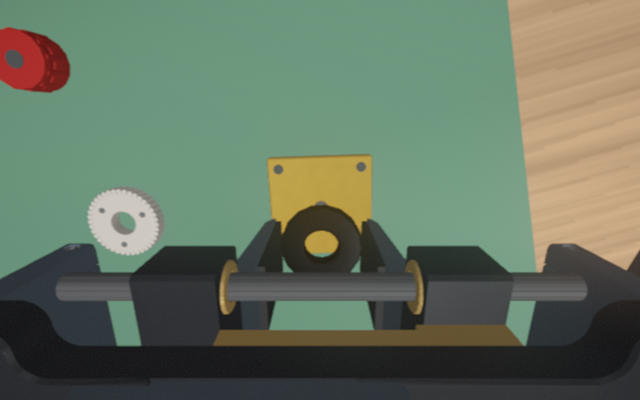

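View pics/pl.png

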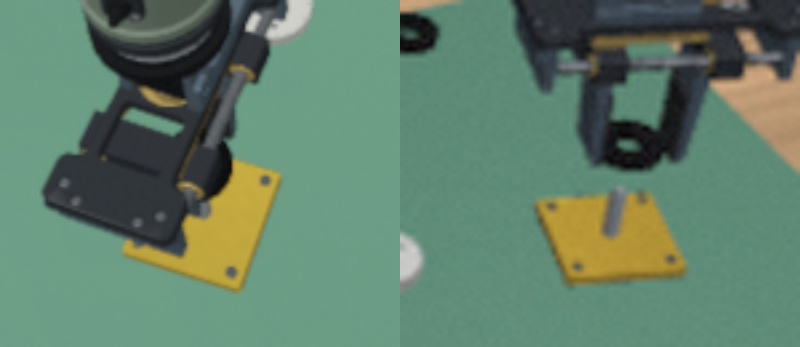

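The wrist view shows the ring held level at (321,243). The post and plate centre come out at (619,359), matching the earlier fit. I check the ring centre against that numerically.

Run:
```python
from h import *
p=viewer.grab_frame('wrist'); 
for z in (75,80,85): print(z,world(p,(321,242.5),z))
go(618.7,359.2,-3)
```

```text
75 [619.60703615 358.048071    75.        ]
80 [617.4786359  358.66288424  80.        ]
85 [615.35023564 359.27769748  85.        ]
t 9.7 tcp [617.7 359.1  64.7] [-180.   -0.  164.] tool cm [-0.1   0.03  6.77] rows 1.7
```

Call:
{"name": "step_arm", "arguments": {
  "plan": [-0.15,0,0.8,0,0,0,0,0,1.8,0,0,0,0,0,1.8,0,0,0,0,0,1.6,0,0,0,0,0,0,0,0,0]
}}

```text
time_s: 10.15
ee_pos: [617.3, 357.1, 0.1]
ee_rot: [-179.7, -0.3, 164.0]
force: [-0.5, -0.8, -1.0]
gripper_width: 46.9
gripper_force: 25.0
```

Call:
{"name": "step_arm", "arguments": {
  "plan": [0,0,0.4,0,0,0,0,0,0.3,0,0,0,0,0,0.1,0,0,0,0,0,0,0,0,0]
}}

```text
time_s: 10.48
ee_pos: [620.6, 358.7, -3.0]
ee_rot: [179.9, 0.0, 164.0]
force: [0.3, -0.7, -1.6]
gripper_width: 47.0
gripper_force: 25.0
```

Call:
{"name": "step_arm", "arguments": {
  "plan": [0,0,0.15,0,0,0,0,0,0.1,0,0,0,0,0,0,0,0,0]
}}

```text
time_s: 10.73
ee_pos: [620.6, 358.7, -5.5]
ee_rot: [179.9, 0.0, 164.0]
force: [-0.5, -0.6, -0.2]
gripper_width: 47.0
gripper_force: 25.0
```

Call:
{"name": "step_arm", "arguments": {
  "plan": [0,0,0,0,0,0,0,0,0,0,0,0,0,0,0,0,0,0,0,0,0,0,0,0],
  "hand": 7.0
}}

```text
time_s: 11.07
ee_pos: [620.3, 358.5, -6.0]
ee_rot: [180.0, 0.0, 164.0]
force: [-0.7, -0.1, -0.5]
gripper_width: 69.0
gripper_force: 0.0
```

Call:
{"name": "step_arm", "arguments": {
  "plan": [0,0,-2,0,0,0,0,0,-3.5,0,0,0,0,0,-3.5,0,0,0,0,0,-1,0,0,0,0,0,0,0,0,0]
}}

```text
time_s: 11.48
ee_pos: [622.5, 359.7, 98.4]
ee_rot: [179.7, 0.3, 164.0]
force: [0.2, -0.5, 0.1]
gripper_width: 69.9
gripper_force: 0.0
```

Run:
```python
from h import *
p=look('flange',10,0,0); go(444,-361,100)
a=cv2.resize(p['img'][150:330,220:420],(400,360)); b=cv2.resize(viewer.grab_frame('scene')['img'][140:220,390:482],(400,360),interpolation=2)
cv2.imwrite('pics/f.png',np.hstack([a,b])[:,:,::-1])
```

```text
flange [319.8 193.8] 0.9 [619.7 359.4]
t 11.6 tcp [619.7 358.2  93.3] [-180.   -0.  164.] tool cm [ -2.97 -73.98  -0.64] rows 18.1
```

View pics/f.png

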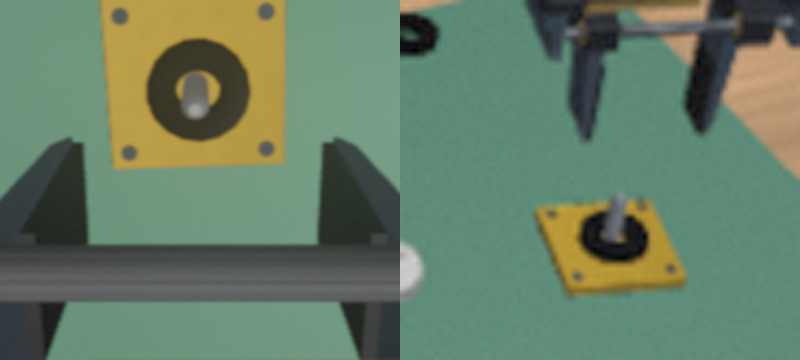

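The flange lies flat over the post (left crop (196,90), right crop (613,237)). Next is the cutter.

Call:
{"name": "step_arm", "arguments": {
  "plan": [-0.15,-3.9,0,0,0,0,-0.15,-3.9,0,0,0,0,-0.15,-3.9,0,0,0,0,-0.15,-3.9,0,0,0,0,-0.15,-3.9,0,0,0,0],
  "hand": 9
}}

```text
time_s: 12.05
ee_pos: [571.2, 167.1, 91.3]
ee_rot: [-179.9, -0.2, 164.0]
force: [0.6, -0.7, 0.7]
gripper_width: 90.0
gripper_force: 0.0
```

Call:
{"name": "step_arm", "arguments": {
  "plan": [-0.15,-3.9,0,0,0,0,-0.15,-3.9,0,0,0,0,-0.15,-3.9,0,0,0,0,-0.15,-3.9,0,0,0,0,-0.15,-3.9,0,0,0,0]
}}

```text
time_s: 12.47
ee_pos: [524.5, -22.0, 91.7]
ee_rot: [-179.9, -0.2, 164.0]
force: [-0.1, 0.1, 0.0]
gripper_width: 89.9
gripper_force: 0.0
```

Call:
{"name": "step_arm", "arguments": {
  "plan": [-0.15,-3.9,0,0,0,0,-0.15,-3.9,0,0,0,0,-0.15,-3.9,0,0,0,0,-0.15,-3.9,0,0,0,0,-0.15,-3.9,0,0,0,0]
}}

```text
time_s: 12.88
ee_pos: [478.0, -211.0, 91.8]
ee_rot: [180.0, -0.2, 164.0]
force: [1.4, -0.6, -0.8]
gripper_width: 89.8
gripper_force: 0.0
```

Call:
{"name": "step_arm", "arguments": {
  "plan": [-0.15,-3.9,0,0,0,0,-0.15,-3.9,0,0,0,0,-0.15,-3.9,0,0,0,0,-0.1,-2,0,0,0,0,0,0,0,0,0,0]
}}

```text
time_s: 13.3
ee_pos: [445.7, -346.5, 91.5]
ee_rot: [-180.0, -0.2, 163.7]
force: [0.4, 0.2, -0.7]
gripper_width: 90.1
gripper_force: 0.0
```

Run:
```python
from h import *
s=sensors.state();print(s['qpos'].round(0),s['qvel'].round(0))
look('cutter',0,0,0); p=look('sleeve',0,0,0); go(444,-361,-15.7)
```

```text
[ -39.   22.  100.   -0.   58. -113.] [ 4. -1.  2.  3.  1.  2.]
cutter [300.  202.4] 0.92 [ 445.7 -367.8]
sleeve [521.5 150.7] 0.62 [ 455.9 -155.7]
t 13.5 tcp [ 447.2 -341.5   92.5] [179.9  -0.2 164. ] tool cm [-0.26 -1.98 10.82] rows 2.7
```

Call:
{"name": "step_arm", "arguments": {
  "plan": [-0.5,-2.35,1.5,0,0,0,0,0,3.5,0,0,0,0,0,3.5,0,0,0,0,0,1.5,0,0,0,0,0,0,0,0,0]
}}

```text
time_s: 13.92
ee_pos: [443.8, -363.2, -10.3]
ee_rot: [179.8, -0.5, 164.1]
force: [-0.3, -0.1, 0.3]
gripper_width: 90.1
gripper_force: 0.0
```

Call:
{"name": "step_arm", "arguments": {
  "plan": [0,0,0.3,0,0,0,0,0,0.3,0,0,0,0,0,0,0,0,0]
}}

```text
time_s: 14.17
ee_pos: [447.0, -367.1, -11.2]
ee_rot: [-180.0, 0.1, 164.0]
force: [-1.0, 0.3, 0.3]
gripper_width: 89.9
gripper_force: 0.0
```

Run:
```python
from h import *
look('cutter',0,0,0); go(445.5,-365.5,-15.7)
```

```text
cutter [325.8 233.5] 0.83 [ 443.7 -363.5]
t 14.3 tcp [ 446.9 -367.4  -10.9] [-1.80e+02  1.00e-01  1.64e+02] tool cm [0.19 0.15 0.48] rows 0.1
```

Call:
{"name": "step_arm", "arguments": {
  "plan": [0.3,0.2,0.25,0,0,0,0,0,0.25,0,0,0,0,0,0,0,0,0]
}}

```text
time_s: 14.52
ee_pos: [443.3, -364.0, -17.3]
ee_rot: [180.0, -0.0, 164.0]
force: [0.0, 0.6, 0.0]
gripper_width: 89.8
gripper_force: 0.0
```

Call:
{"name": "step_arm", "arguments": {
  "plan": [0,0,0,0,0,0,0,0,0,0,0,0,0,0,0,0,0,0,0,0,0,0,0,0,0,0,0,0,0,0],
  "hand": 5.4
}}

```text
time_s: 14.93
ee_pos: [443.8, -364.5, -17.2]
ee_rot: [-180.0, 0.0, 164.0]
force: [-0.6, -1.4, -0.6]
gripper_width: 59.6
gripper_force: 21.5
```

Call:
{"name": "step_arm", "arguments": {
  "plan": [0,0,0,0,0,0,0,0,0,0,0,0]
}}

```text
time_s: 15.1
ee_pos: [443.8, -364.5, -17.2]
ee_rot: [-180.0, 0.0, 164.0]
force: [-0.1, -1.1, -1.0]
gripper_width: 59.4
gripper_force: 25.0
```

Call:
{"name": "step_arm", "arguments": {
  "plan": [0,0,-3,0,0,0,0,0,-4,0,0,0,0.05,1.5,-3,0,0,0,0.15,3.9,0,0,0,0,0.15,3.9,0,0,0,0]
}}

```text
time_s: 15.52
ee_pos: [467.4, -274.8, 85.0]
ee_rot: [-179.9, 0.3, 163.8]
force: [0.2, 1.2, -3.1]
gripper_width: 59.1
gripper_force: 25.0
```

Call:
{"name": "step_arm", "arguments": {
  "plan": [0.16,3.9,0,0,0,0,0.16,3.9,0,0,0,0,0.16,3.9,0,0,0,0,0.16,3.9,0,0,0,0,0.16,3.9,0,0,0,0]
}}

```text
time_s: 15.93
ee_pos: [511.9, -82.5, 82.6]
ee_rot: [180.0, -0.0, 164.0]
force: [0.3, 0.1, -2.5]
gripper_width: 59.3
gripper_force: 25.0
```

Call:
{"name": "step_arm", "arguments": {
  "plan": [0.16,3.9,0,0,0,0,0.16,3.9,0,0,0,0,0.16,3.9,0,0,0,0,0.16,3.9,0,0,0,0,0.16,3.9,0,0,0,0]
}}

```text
time_s: 16.35
ee_pos: [558.0, 107.2, 82.5]
ee_rot: [-180.0, -0.0, 164.0]
force: [0.5, -0.4, -1.0]
gripper_width: 58.9
gripper_force: 25.0
```

Call:
{"name": "step_arm", "arguments": {
  "plan": [0.16,3.9,0,0,0,0,0.16,3.9,0,0,0,0,0.16,3.9,0,0,0,0,0.16,3.9,0,0,0,0,0.16,3.9,0,0,0,0]
}}

```text
time_s: 16.77
ee_pos: [604.2, 296.7, 82.3]
ee_rot: [-180.0, -0.0, 164.0]
force: [0.9, -0.8, -1.8]
gripper_width: 59.1
gripper_force: 25.0
```

Call:
{"name": "step_arm", "arguments": {
  "plan": [0.15,3.9,0,0,0,0,0.1,2.5,0,0,0,0,0,0,0,0,0,0,0,0,0,0,0,0]
}}

```text
time_s: 17.1
ee_pos: [619.1, 358.1, 81.5]
ee_rot: [-179.9, -0.1, 164.1]
force: [1.1, -0.6, -1.7]
gripper_width: 59.2
gripper_force: 25.0
```

Run:
```python
from h import *
s=sensors.state(); print(s['gripper_width'],s['gripper_force'])
p=look('stand_yellow',0,0,0); z=s['ee_pos'][2]+17.2
p=look('cutter',z,0,0); go(619.3,359,50); save(p,'w3.png',(220,150,420,330),2)
```

```text
59.186029174687775 24.99972604215145
stand_yellow [320.7 195.6] 0.56 [615.7 358.1]
cutter [322.8 244.3] 0.66 [620.  356.4]
t 17.3 tcp [619.5 355.5  82.8] [-179.9   -0.   163.9] tool cm [0.12 0.33 3.28] rows 0.8
```

View pics/w3.png

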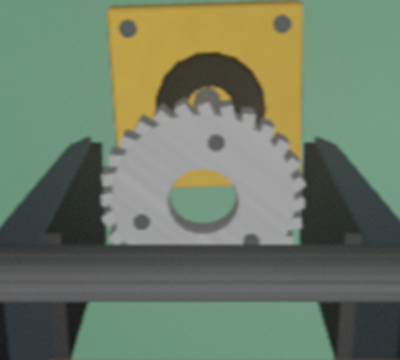

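The cutter is held level, its hole at crop (203,203), about 1 mm from the TCP. I nudge 2 mm in y and lower.

Call:
{"name": "step_arm", "arguments": {
  "plan": [0.08,0.22,0.3,0,0,0,0,0,2,0,0,0,0,0,2,0,0,0,0,0,2,0,0,0,0,0,1,0,0,0]
}}

```text
time_s: 17.72
ee_pos: [618.3, 357.8, 7.3]
ee_rot: [-179.8, -0.2, 163.9]
force: [-1.2, 0.6, -2.2]
gripper_width: 59.0
gripper_force: 25.0
```

Call:
{"name": "step_arm", "arguments": {
  "plan": [0,0,0.25,0,0,0,0,0,0.25,0,0,0,0,0,0.1,0,0,0,0,0,0,0,0,0,0,0,0,0,0,0]
}}

```text
time_s: 18.13
ee_pos: [620.3, 359.7, 5.1]
ee_rot: [179.9, 0.1, 164.0]
force: [-0.9, 0.5, -1.5]
gripper_width: 59.1
gripper_force: 25.0
```

Call:
{"name": "step_arm", "arguments": {
  "plan": [0,0,0.1,0,0,0,0,0,0.1,0,0,0,0,0,0,0,0,0]
}}

```text
time_s: 18.38
ee_pos: [620.1, 359.7, 2.9]
ee_rot: [179.9, 0.1, 164.0]
force: [-1.6, -0.9, 1.6]
gripper_width: 59.0
gripper_force: 25.0
```

Call:
{"name": "step_arm", "arguments": {
  "plan": [0,0,0.05,0,0,0,0,0,0,0,0,0]
}}

```text
time_s: 18.55
ee_pos: [620.1, 359.6, 2.8]
ee_rot: [179.9, 0.1, 164.0]
force: [-1.3, -0.7, 5.6]
gripper_width: 59.0
gripper_force: 25.0
```

Call:
{"name": "step_arm", "arguments": {
  "plan": [0,0,0,0,0,0,0,0,0,0,0,0,0,0,0,0,0,0,0,0,0,0,0,0],
  "hand": 8.5
}}

```text
time_s: 18.88
ee_pos: [619.5, 359.3, 1.0]
ee_rot: [-180.0, -0.0, 164.0]
force: [0.2, 0.4, -0.7]
gripper_width: 82.3
gripper_force: 0.0
```

Call:
{"name": "step_arm", "arguments": {
  "plan": [0,0,-2,0,0,0,0,0,-3.5,0,0,0,0,0,-3.0,0,0,0,0,0,-1,0,0,0,0,0,0,0,0,0]
}}

```text
time_s: 19.3
ee_pos: [621.5, 360.5, 100.0]
ee_rot: [179.7, 0.3, 164.0]
force: [-0.1, -0.1, -0.3]
gripper_width: 85.3
gripper_force: 0.0
```

Run:
```python
from h import *
p=look('cutter',20,0,0); go(453,-158,94); look('sleeve',0,0,0,cam='side')
a=cv2.resize(p['img'][150:330,220:420],(400,360)); b=cv2.resize(viewer.grab_frame('scene')['img'][140:220,390:482],(400,360),interpolation=2)
cv2.imwrite('pics/c.png',np.hstack([a,b])[:,:,::-1])
```

```text
cutter [318.5 197.1] 0.85 [619.1 358.7]
t 19.4 tcp [619.1 359.1  95.3] [-1.799e+02 -1.000e-01  1.640e+02] tool cm [  1.68 -54.28   0.18] rows 13.2
```

View pics/c.png

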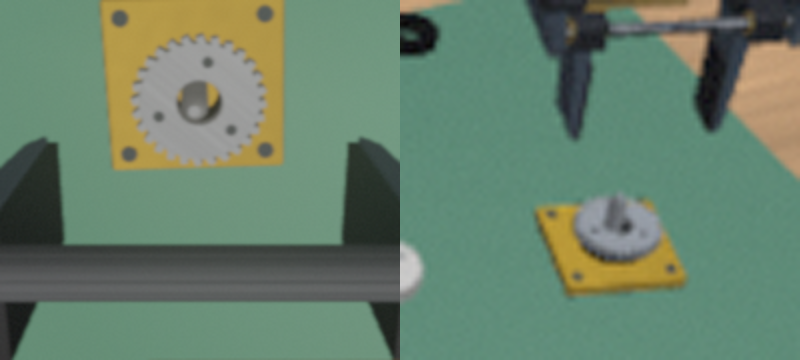

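The cutter lies flat over the post (crop (198,102)). Next is the sleeve.

Call:
{"name": "step_arm", "arguments": {
  "plan": [0.12,-3.88,0,0,0,0,0.12,-3.88,0,0,0,0,0.12,-3.88,0,0,0,0,0.12,-3.88,0,0,0,0,0.12,-3.88,0,0,0,0]
}}

```text
time_s: 19.97
ee_pos: [558.5, 172.8, 94.7]
ee_rot: [-179.9, -0.1, 164.0]
force: [0.9, -0.2, 0.4]
gripper_width: 85.3
gripper_force: 0.0
```

Call:
{"name": "step_arm", "arguments": {
  "plan": [0.12,-3.88,0,0,0,0,0.12,-3.88,0,0,0,0,0.12,-3.88,0,0,0,0,0.12,-3.88,0,0,0,0,0.12,-3.88,0,0,0,0]
}}

```text
time_s: 20.38
ee_pos: [499.1, -11.7, 95.1]
ee_rot: [-180.0, -0.1, 164.0]
force: [0.9, -0.4, 0.2]
gripper_width: 84.6
gripper_force: 0.0
```

Call:
{"name": "step_arm", "arguments": {
  "plan": [0.12,-3.88,0,0,0,0,0.12,-3.88,0,0,0,0,0.12,-3.88,0,0,0,0,0.12,-3.88,0,0,0,0,0,0,0,0,0,0],
  "hand": 6.5
}}

```text
time_s: 20.8
ee_pos: [450.8, -163.0, 95.2]
ee_rot: [-179.9, -0.1, 163.6]
force: [0.2, 0.4, 0.2]
gripper_width: 64.7
gripper_force: 0.0
```

Call:
{"name": "step_arm", "arguments": {
  "plan": [0,0,1,0,0,0,0,0,2,0,0,0,0,0,0,0,0,0,0,0,0,0,0,0]
}}

```text
time_s: 21.13
ee_pos: [452.3, -157.2, 65.0]
ee_rot: [180.0, -0.2, 164.0]
force: [-0.0, 0.4, 0.8]
gripper_width: 64.8
gripper_force: 0.0
```

Run:
```python
from h import *
look('sleeve',0,0,0); go(453,-158,-17)
```

```text
sleeve [325.3 208.1] 0.94 [ 456.3 -154.9]
t 21.2 tcp [ 453.8 -157.6   66.5] [180.  -0. 164.] tool cm [ 0.07 -0.06  8.35] rows 2.0
```

Call:
{"name": "step_arm", "arguments": {
  "plan": [-0.14,0.25,2,0,0,0,0,0,3,0,0,0,0,0,2.2,0,0,0,0,0,0.8,0,0,0,0,0,0,0,0,0]
}}

```text
time_s: 21.65
ee_pos: [454.7, -155.4, -14.7]
ee_rot: [180.0, -0.2, 164.0]
force: [-0.5, -1.3, -0.1]
gripper_width: 64.9
gripper_force: 0.0
```

Run:
```python
from h import *
look('sleeve',0,0,0); go(455.5,-155.5,-17)
```

```text
sleeve [321.2 242.8] 0.59 [ 455.3 -155.9]
t 21.8 tcp [ 456.6 -156.2  -12.8] [-1.80e+02  1.00e-01  1.64e+02] tool cm [0.12 0.04 0.42] rows 0.1
```

Call:
{"name": "step_arm", "arguments": {
  "plan": [0.1,0,0.2,0,0,0,0,0,0.2,0,0,0,0,0,0,0,0,0]
}}

```text
time_s: 22.0
ee_pos: [455.0, -155.9, -17.0]
ee_rot: [-180.0, 0.1, 164.0]
force: [-0.4, -0.9, 1.1]
gripper_width: 64.9
gripper_force: 0.0
```

Call:
{"name": "step_arm", "arguments": {
  "plan": [0,0,0,0,0,0,0,0,0,0,0,0,0,0,0,0,0,0,0,0,0,0,0,0,0,0,0,0,0,0],
  "hand": 2.8,
  "newtons": 20
}}

```text
time_s: 22.42
ee_pos: [454.6, -155.8, -17.6]
ee_rot: [180.0, 0.0, 164.0]
force: [-0.9, -0.4, 0.4]
gripper_width: 34.3
gripper_force: 0.1
```

Call:
{"name": "step_arm", "arguments": {
  "plan": [0,0,0,0,0,0,0,0,0,0,0,0]
}}

```text
time_s: 22.58
ee_pos: [454.6, -155.8, -17.6]
ee_rot: [180.0, 0.0, 164.0]
force: [-0.1, -0.1, 0.9]
gripper_width: 32.5
gripper_force: 20.0
```

Call:
{"name": "step_arm", "arguments": {
  "plan": [0,0,-3,0,0,0,0,0,-4,0,0,0,-0.04,1.5,-3,0,0,0,-0.12,3.8,0,0,0,0,-0.12,3.9,0,0,0,0]
}}

```text
time_s: 23.0
ee_pos: [484.4, -68.3, 84.6]
ee_rot: [180.0, 0.3, 163.8]
force: [0.9, -0.3, -1.2]
gripper_width: 32.4
gripper_force: 20.0
```

Call:
{"name": "step_arm", "arguments": {
  "plan": [-0.12,3.9,0,0,0,0,-0.12,3.9,0,0,0,0,-0.12,3.9,0,0,0,0,-0.12,3.9,0,0,0,0,-0.12,3.9,0,0,0,0]
}}

```text
time_s: 23.42
ee_pos: [542.3, 119.6, 82.2]
ee_rot: [-180.0, -0.0, 164.0]
force: [1.2, -1.0, -0.4]
gripper_width: 32.5
gripper_force: 20.0
```

Call:
{"name": "step_arm", "arguments": {
  "plan": [-0.12,3.9,0,0,0,0,-0.12,3.9,0,0,0,0,-0.12,3.9,0,0,0,0,-0.12,3.9,0,0,0,0,-0.12,3.9,0,0,0,0]
}}

```text
time_s: 23.83
ee_pos: [601.8, 305.3, 82.0]
ee_rot: [-180.0, -0.0, 164.0]
force: [0.7, 0.1, 0.5]
gripper_width: 32.6
gripper_force: 20.0
```

Call:
{"name": "step_arm", "arguments": {
  "plan": [-0.12,3.9,0,0,0,0,-0.1,1.9,0,0,0,0,0,0,0,0,0,0,0,0,0,0,0,0,0,0,0,0,0,0]
}}

```text
time_s: 24.25
ee_pos: [619.4, 357.5, 81.7]
ee_rot: [-179.9, -0.1, 164.0]
force: [-1.2, 0.5, -0.2]
gripper_width: 32.5
gripper_force: 20.0
```

Run:
```python
from h import *
s=sensors.state(); print(s['gripper_width'],s['gripper_force'])
p=look('sleeve',s['ee_pos'][2]+17.6,0,0); go(619.3,359,10.4)
```

```text
32.498510380169435 19.999837316572666
sleeve [322.3 243.9] 0.94 [619.5 357.8]
sleeve [322.5 195.8] 0.53 [590.6 366.3]
t 24.4 tcp [619.7 357.   82.3] [-179.9   -0.   163.9] tool cm [0.09 0.19 7.19] rows 1.8
```

Call:
{"name": "step_arm", "arguments": {
  "plan": [0.05,0.17,0.3,0,0,0,0,0,2,0,0,0,0,0,2,0,0,0,0,0,2,0,0,0,0,0,0.4,0,0,0]
}}

```text
time_s: 24.77
ee_pos: [617.7, 358.2, 11.7]
ee_rot: [-179.7, -0.3, 163.9]
force: [-0.8, -0.7, -1.0]
gripper_width: 32.4
gripper_force: 20.0
```

Call:
{"name": "step_arm", "arguments": {
  "plan": [0,0,0.2,0,0,0,0,0,0.1,0,0,0,0,0,0,0,0,0,0,0,0,0,0,0]
}}

```text
time_s: 25.1
ee_pos: [619.9, 360.0, 13.3]
ee_rot: [-180.0, 0.0, 164.0]
force: [-1.5, -1.9, -1.4]
gripper_width: 32.5
gripper_force: 20.0
```

Call:
{"name": "step_arm", "arguments": {
  "plan": [0,0,0.15,0,0,0,0,0,0.13,0,0,0,0,0,0,0,0,0]
}}

```text
time_s: 25.35
ee_pos: [619.7, 360.3, 10.3]
ee_rot: [180.0, -0.0, 164.0]
force: [-3.8, -2.8, 3.4]
gripper_width: 32.7
gripper_force: 20.0
```

Call:
{"name": "step_arm", "arguments": {
  "plan": [0,0,0.05,0,0,0,0,0,0,0,0,0]
}}

```text
time_s: 25.52
ee_pos: [619.8, 360.4, 10.3]
ee_rot: [180.0, -0.0, 164.0]
force: [-4.7, -3.2, 6.0]
gripper_width: 31.8
gripper_force: 20.0
```

Call:
{"name": "step_arm", "arguments": {
  "plan": [0,0,0,0,0,0,0,0,0,0,0,0,0,0,0,0,0,0,0,0,0,0,0,0],
  "hand": 6.5
}}

```text
time_s: 25.85
ee_pos: [621.3, 361.4, 9.8]
ee_rot: [179.8, 0.1, 164.0]
force: [0.6, 1.8, 2.6]
gripper_width: 56.2
gripper_force: 1.2
```

Call:
{"name": "step_arm", "arguments": {
  "plan": [0,0,-2,0,0,0,0,0,-3.5,0,0,0,0,0,-2.5,0,0,0,0,0,-1,0,0,0,0,0,0,0,0,0]
}}

```text
time_s: 26.27
ee_pos: [621.7, 361.2, 102.1]
ee_rot: [179.8, 0.3, 164.0]
force: [0.7, 0.7, -0.2]
gripper_width: 64.8
gripper_force: 0.0
```

Run:
```python
from h import *
p=look('sleeve',28,0,0); look('cutter',20,0,0); save(p,'s.png',(220,150,420,330),2)
p=look('knob',0,0,0,cam='side');go(456,188,90)
```

```text
sleeve [325.5 198.8] 0.93 [620.9 365.4]
cutter [320.5 202.2] 0.97 [620.9 358.4]
knob [356.5 277.1] 0.81 [455.5 195.3]
knob [347.5 238.9] 0.55 [475.3 102.3]
t 26.6 tcp [619.  359.7  96.8] [-179.8   -0.2  164. ] tool cm [ 10.92 -21.01   0.76] rows 5.8
```

The sleeve reads 6 mm off the post axis, so I want a good look. I'll move on toward the knob to clear the views, then view one composite.

Call:
{"name": "step_arm", "arguments": {
  "plan": [1.85,-3.43,0,0,0,0,1.85,-3.43,0,0,0,0,1.85,-3.43,0,0,0,0,1.85,-3.43,0,0,0,0,1.85,-3.43,0,0,0,0]
}}

```text
time_s: 26.98
ee_pos: [481.7, 219.6, 97.8]
ee_rot: [-179.9, -0.1, 164.0]
force: [-0.3, 0.1, 0.1]
gripper_width: 65.2
gripper_force: 0.0
```

Call:
{"name": "step_arm", "arguments": {
  "plan": [1.85,-3.43,0,0,0,0,0,0,0,0,0,0,0,0,0,0,0,0]
}}

```text
time_s: 27.23
ee_pos: [454.6, 191.8, 98.5]
ee_rot: [-179.9, -0.1, 163.9]
force: [0.4, -0.6, 0.2]
gripper_width: 64.9
gripper_force: 0.0
```

Run:
```python
from h import *
look('knob',0,0,0); go(455.5,192,-10)
a=cv2.imread('pics/s.png')[:300]; p=viewer.grab_frame('side'); q=viewer.grab_frame('scene')
for c in (p,q):
    for n,z in (('sleeve',28),('cutter',20)):
        for d in viewer.pinpoint(n,c)[:2]: print(n,np.round(d['location']),world(c,d['location'],z).round(1))
b=cv2.resize(p['img'][310:385,220:320],(400,300),interpolation=2)[:,:,::-1]
c=cv2.resize(q['img'][170:215,400:460],(400,300),interpolation=2)[:,:,::-1]
cv2.imwrite('pics/s2.png',np.vstack([np.hstack([a,b]),np.hstack([c,c*0])]))
```

```text
knob [235.  239.3] 0.94 [475.4  94.7]
knob [313.3 193.1] 0.58 [451.2 184.4]
t 27.3 tcp [457.4 193.6  99.1] [1.799e+02 1.000e-01 1.640e+02] tool cm [ 0.15 -0.22 10.91] rows 2.7
sleeve [266. 344.] [616.7 357.4  28. ]
sleeve [306.  99.] [ 596.  -332.1   28. ]
cutter [261. 348.] [626.5 360.4  20. ]
cutter [265. 346.] [620.2 356.6  20. ]
sleeve [437. 191.] [622.5 348.   28. ]
```

View pics/s2.png

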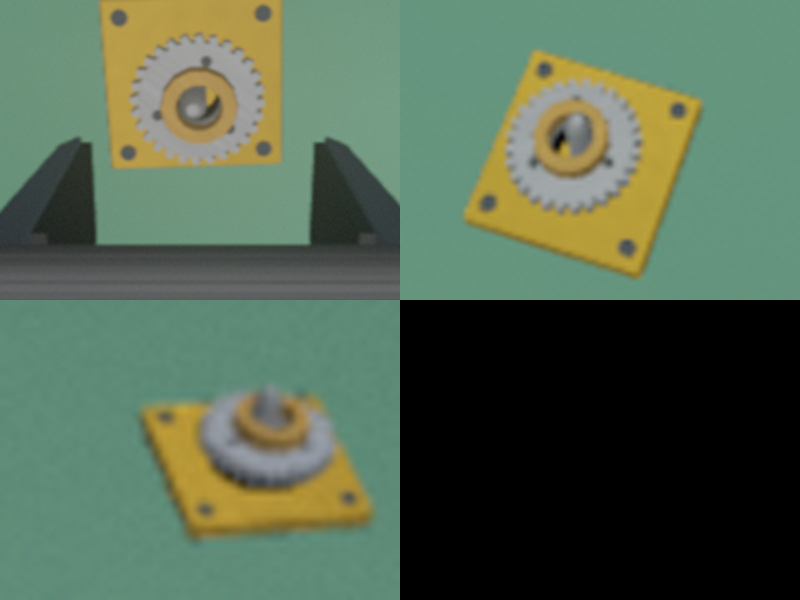

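All three parts are nested flat on the post: the sleeve at crop (198,105) sits centred on the cutter. I refine the red knob by colour.

```bash
cat >> h.py <<'E'
def red(cam,z,near=None):
    p=viewer.grab_frame(cam); h=cv2.cvtColor(p['img'],cv2.COLOR_RGB2HSV)
    m=cv2.inRange(h,(0,150,60),(8,255,255))|cv2.inRange(h,(172,150,60),(180,255,255))
    n,l,st,ce=cv2.connectedComponentsWithStats(m)
    for i in range(1,n):
        if st[i][4]>60: 
            u=(st[i][0]+st[i][2]/2,st[i][1]+st[i][3]/2); print(cam,st[i],world(p,u,z).round(1))
E
python3 - <<'E'
from h import *
red('side',12); red('wrist',14); go(454,190,-10)
E
```

```text
side [348 261  20  21 296] [453.3 189.3  12. ]
wrist [ 292  176   43   43 1230] [454.4 186.6  14. ]
t 27.7 tcp [456.7 193.5  98.8] [-180.   -0.  164.] tool cm [ 0.17 -0.41 10.88] rows 2.7
```

Call:
{"name": "step_arm", "arguments": {
  "plan": [0.14,-0.55,1,0,0,0,0,0,3.5,0,0,0,0,0,3.5,0,0,0,0,0,2,0,0,0,0,0,0,0,0,0]
}}

```text
time_s: 28.15
ee_pos: [450.4, 187.1, -4.6]
ee_rot: [-179.7, -0.4, 164.0]
force: [-0.5, -0.0, 0.0]
gripper_width: 65.2
gripper_force: 0.0
```

Run:
```python
from h import *
red('wrist',12); look('knob',0,0,0); go(454,189,-10)
```

```text
wrist [ 289  219   68   53 2584] [452.2 187.5  12. ]
knob [318.2 235.5] 0.96 [452.4 185.4]
t 28.3 tcp [ 4.547e+02  1.887e+02 -1.000e-01] [1.799e+02 1.000e-01 1.640e+02] tool cm [0.07 0.01 0.99] rows 0.2
```

Call:
{"name": "step_arm", "arguments": {
  "plan": [0.05,0,0.5,0,0,0,0,0,0.4,0,0,0,0,0,0,0,0,0]
}}

```text
time_s: 28.55
ee_pos: [453.3, 188.5, -9.7]
ee_rot: [180.0, 0.0, 164.0]
force: [-0.5, 0.3, -0.0]
gripper_width: 65.3
gripper_force: 0.0
```

Call:
{"name": "step_arm", "arguments": {
  "plan": [0,0,0,0,0,0,0,0,0,0,0,0,0,0,0,0,0,0,0,0,0,0,0,0,0,0,0,0,0,0],
  "hand": 3.5
}}

```text
time_s: 28.97
ee_pos: [453.3, 188.4, -9.8]
ee_rot: [180.0, 0.0, 164.0]
force: [-0.5, -0.5, 1.5]
gripper_width: 39.5
gripper_force: 20.0
```

Call:
{"name": "step_arm", "arguments": {
  "plan": [0,0,0,0,0,0,0,0,0,0,0,0]
}}

```text
time_s: 29.13
ee_pos: [453.3, 188.4, -9.8]
ee_rot: [180.0, 0.0, 164.0]
force: [-0.0, -1.0, 2.7]
gripper_width: 39.5
gripper_force: 20.0
```

Call:
{"name": "step_arm", "arguments": {
  "plan": [0,0,-3,0,0,0,0,0,-4,0,0,0,-0.8,1.5,-2,0,0,0,-1.9,3.5,0,0,0,0,-1.9,3.5,0,0,0,0]
}}

```text
time_s: 29.55
ee_pos: [522.0, 258.0, 82.3]
ee_rot: [179.9, 0.2, 163.9]
force: [1.6, 0.3, -0.5]
gripper_width: 39.6
gripper_force: 20.0
```

Call:
{"name": "step_arm", "arguments": {
  "plan": [-1.9,3.5,0,0,0,0,-1.9,3.5,0,0,0,0,-1.9,3.5,0,0,0,0,-0.94,1.98,0,0,0,0,0,0,0,0,0,0]
}}

```text
time_s: 29.97
ee_pos: [621.8, 362.7, 78.6]
ee_rot: [179.8, 0.1, 164.1]
force: [-0.6, 0.1, -0.7]
gripper_width: 39.2
gripper_force: 20.0
```

Call:
{"name": "step_arm", "arguments": {
  "plan": [0,0,0,0,0,0,0,0,0,0,0,0]
}}

```text
time_s: 30.13
ee_pos: [618.1, 358.2, 79.2]
ee_rot: [-179.9, -0.1, 164.0]
force: [-1.1, -0.4, -0.3]
gripper_width: 39.8
gripper_force: 20.0
```

Run:
```python
from h import *
s=sensors.state(); print(s['gripper_width'],s['gripper_force'])
z=s['ee_pos'][2]+9.8
look('knob',z,0,0); look('stand_yellow',0,0,0); red('wrist',z+14); go(619.3,359,28.2)
```

```text
39.80164642838645 19.99985125497915
knob [318.9 243.6] 0.69 [620.8 355.6]
stand_yellow [322.3 201.7] 0.66 [620.3 357.9]
wrist [ 286  210   71   63 3263] [615. 359. 103.]
t 30.4 tcp [618.7 358.3  80.6] [180.    0.  163.9] tool cm [-0.04  0.09  5.24] rows 1.3
```

Call:
{"name": "step_arm", "arguments": {
  "plan": [-0.04,0.08,0.6,0,0,0,0,0,1.5,0,0,0,0,0,1.2,0,0,0,0,0,0.7,0,0,0,0,0,0.5,0,0,0]
}}

```text
time_s: 30.8
ee_pos: [618.9, 359.1, 33.3]
ee_rot: [-179.9, -0.1, 164.0]
force: [0.1, -0.7, -0.2]
gripper_width: 39.2
gripper_force: 20.0
```

Call:
{"name": "step_arm", "arguments": {
  "plan": [0,0,0.3,0,0,0,0,0,0.15,0,0,0,0,0,0,0,0,0,0,0,0,0,0,0]
}}

```text
time_s: 31.13
ee_pos: [620.1, 359.9, 31.1]
ee_rot: [180.0, 0.0, 164.0]
force: [0.5, -0.3, 0.1]
gripper_width: 39.3
gripper_force: 20.0
```

Call:
{"name": "step_arm", "arguments": {
  "plan": [0,0,0.15,0,0,0,0,0,0.12,0,0,0,0,0,0,0,0,0]
}}

```text
time_s: 31.38
ee_pos: [620.0, 359.9, 28.3]
ee_rot: [180.0, 0.0, 164.0]
force: [-0.2, -0.4, -0.1]
gripper_width: 39.1
gripper_force: 20.0
```

Call:
{"name": "step_arm", "arguments": {
  "plan": [0,0,0.05,0,0,0,0,0,0,0,0,0]
}}

```text
time_s: 31.55
ee_pos: [620.0, 359.9, 28.3]
ee_rot: [180.0, 0.0, 164.0]
force: [-0.9, -1.0, 4.2]
gripper_width: 39.0
gripper_force: 20.0
```

Contact came exactly where predicted, at TCP z 28.3. I release and retreat.

Call:
{"name": "step_arm", "arguments": {
  "plan": [0,0,0,0,0,0,0,0,0,0,0,0,0,0,0,0,0,0,0,0,0,0,0,0],
  "hand": 6.8
}}

```text
time_s: 31.88
ee_pos: [619.5, 359.6, 26.9]
ee_rot: [-180.0, -0.0, 164.0]
force: [0.5, 0.4, -0.4]
gripper_width: 63.2
gripper_force: 0.0
```

Call:
{"name": "step_arm", "arguments": {
  "plan": [0,0,-1.5,0,0,0,0,0,-3,0,0,0,0,0,-3.5,0,0,0,0,0,-3,0,0,0,0,0,0,0,0,0]
}}

```text
time_s: 32.3
ee_pos: [623.1, 361.6, 145.1]
ee_rot: [179.5, 0.5, 164.0]
force: [0.5, 0.2, 1.4]
gripper_width: 68.2
gripper_force: 0.0
```

Call:
{"name": "step_arm", "arguments": {
  "plan": [3,-2,0,0,0,0,3.5,-2,0,0,0,0,3,-1,0,0,0,0,0,0,0,0,0,0,0,0,0,0,0,0]
}}

```text
time_s: 32.72
ee_pos: [513.2, 337.7, 137.4]
ee_rot: [-180.0, -0.0, 164.0]
force: [1.4, -0.3, 0.6]
gripper_width: 68.0
gripper_force: 0.0
```

Run:
```python
from h import *
red('side',50); red('scene',50); look('knob',38,0,0,cam='side'); look('sleeve',28,0,0,cam='side');look('cutter',20,0,0,cam='side')
p=viewer.grab_frame('side'); o=np.array(p['position']); A=rot(p['attitude'])
def proj(w): c=A.T@(np.array(w)-o); return np.array([p['fx']*c[0]/c[2]+p['cx'],p['fy']*c[1]/c[2]+p['cy']]).round(1)
# expected red outline if seated: rims at z=38 and 62
t=np.linspace(0,6.28,60); P=np.array([proj([619.3+20.5*np.cos(a),359+20.5*np.sin(a),z]) for a in t for z in(38,62)]); print(P.min(0),np.ptp(P,axis=0))
```

```text
side [251 328  23  26 429] [620.6 360.9  50. ]
scene [532  98  28  27 476] [392.8 933.5  50. ]
scene [573 124  12  11  96] [529.3 958.2  50. ]
scene [581 146  12  10  98] [639.7 889.7  50. ]
scene [435 177  13  13 137] [619.7 361.6  50. ]
scene [  4 194  13  12 129] [ 251.4 -830.3   50. ]
knob [262.2 341.8] 0.65 [622.7 357.4]
sleeve [262.3 349.4] 0.64 [622.2 367. ]
cutter [264.  346.2] 0.59 [621.1 357.7]
[250.8 325.9] [24.9 28.3]
```

The knob's outline in the side view is (251,328)–(274,354). For a seated knob I expect (251,326)–(276,354), and both cameras put it at the post, so I hand in.

```bash
python3 -c "
from workcell import env
print(env.job_done())"
```

```text
the job is handed in; nothing more can be done
None
```

The flange, cutter, sleeve and red knob are stacked in that order on the yellow stand's post and the job is handed in (about 33 s used). The pictures show the first three lying flat; the knob I confirmed only by its contact height and its outline in the cameras.

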